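# Lock a doll blank in its fixture and hold the enabling plunger at mid travel

## Robot

A 6-joint arm with a two-finger parallel gripper is mounted at the origin on the work surface. World frame = base frame: x ahead of the robot, y to its left, z up, the work surface at z = 0. Lengths are in mm, angles in rad, forces in N, time in s.
With the tool pointing down it reaches from about 300 to 875 mm from the base axis. Payload 6.4 kg.
Tool frame: the origin (TCP) lies between the finger pads; the fingertips stand bot.tips_ahead ahead of it and the grasp point (between the pads) is the TCP (bot.tips_ahead is the distance from the TCP to the fingertips, in mm); z points along the fingers, y is the line along which they close (so a half turn about z gives the same grasp; the last joint's range is limited). The gripper opens to 88 mm and grips with 3 to 60 N. Pads are 18 mm wide; open, the fingers measure 123 mm over their backs; the gripper's body (75 mm by 187 mm) begins 45 mm behind the grasp point.
Start: joints at [-1.353, 0.181, 1.607, -0, 1.354, -0.206], TCP at [236.473, -524.139, 233.514] pointing down, gripper open.
Joint ranges: [-2.99, 2.99], [-0.89, 2.07], [0.3, 2.58], [-1.14, 4.28], [0, 2.63], [-3.12, 3.12]. Speed limits (rad/s): [2.57, 2.57, 3.01, 3.14, 3.14, 3.14].

## Interface

Orientations are given as [roll, pitch, yaw] about the fixed x, y, z axes, in that order (R = Rz(yaw) Ry(pitch) Rx(roll)).
In Python, from bench import telemetry, read_camera, camera_model, bot gives the robot as it stands.
- The arm moves only by the tool send_rows, never from a script. Its argument "motion" is a list of rows, each a list of 5 numbers: the gripper command: -1 is shut, 1 is fully open, values between are in proportion, then the shift along the tool's x, y, z each as a share of 0.025 m, from -1 to 1, then the turn about the tool's z as a share of 0.08 rad, from -1 to 1. In form: [[grip, x, y, z, yaw], ...]. A call has 1 to 8 rows; each row shifts and turns the commanded pose from where the row before left it, along the tool's axes as they then stand; what a row does not reach is not made up. A row lasts 1/12 s, in which the tool goes at most 41.7 mm and 7.16 degrees, less where a joint would pass 70% of its speed; a pose out of reach is approached as far as the arm can. A call with a number of a shift or a turn outside -1 to 1 is refused whole. A call with a gripper value outside its range is refused whole. The fingers move at their own pace and stop on an object; "grip_force" is the grip in N (left out, the last holds). Time passes only in rows, so rows that do not move let the fingers close. It gives the time, the measured TCP pose, the force, the opening and the grip force at its end, in the units of the state.
- telemetry.state(): the state, without advancing time (a new reading comes with each control period).
- read_camera(name): name is "side" or "top" or "wrist"; returns (picture, depth): 384x512x3 uint8, red, green, blue; 384x512 float32, mm along the optical axis (not along the pixel's ray), 0 where there is no reading.
- camera_model(name): a dict with "fx", "fy", "cx", "cy" (pixels), "rvec" (rotation vector, rad) and "tvec" (3), from world to camera coordinates, as OpenCV has them. Camera axes: x right, y down, z forward; pixel columns grow to the right and rows downward; lengths in mm; the calibration is good to about 2 mm. A picture is of the moment at which its call begins: read the wrist's pose just before it. camera_model takes no time and is no camera call; for the wrist camera it gives the pose at the moment of the call.
- bot.hand_in(): hands the job in; it is judged then, once.
The state is a dict: "t": time; "q": joint angles; "qd": joint speeds; "joint_efforts": joint torques, N m; "position": TCP position; "tool_rot": TCP orientation; "ft_force": force on the tool from outside, world axes, zero at the start; "ft_torque": the same for the moment, N m; "finger_gap": finger opening in mm; "grasp_force": force on a finger pad.
Only numpy, scipy, OpenCV 4.12 (cv2) and the standard library are available. Lean on these libraries where they do the work, as an engineer would, in place of code of your own. Each camera call takes 0.05 s, during which the arm holds its last target. There are 200 camera calls.

## Task

Set the little birch doll that still has its square foot into the square pocket of the aluminium fixture, foot fully home, and swing the fixture's locking lever fully shut over the foot. Then press the black enabling plunger with the gripper until its top is level with the top of the steel post beside it, never far beyond (it trips out), and finish while still holding it there. Leave everything else on the bench where it is.

Things in the scene. Friction and masses are not known exactly. Their poses are not given: they have to be found in the camera images.
- blank: The piece: solid birch doll on a square foot, 90 g nominal. Foot 56 x 56 mm, 13 mm thick; above it a straight round body 30 mm in diameter from 13 to 58 mm height, then a neck and a small round head up to 80 mm. Origin at the centre of the foot's underside, z up, x and y along the foot's sides (any quarter turn is the same). It is the only doll with a square foot. Stands on the bench, upright.
- fixture: Fixed aluminium plate 130 x 150 mm (its x, y), 30 mm thick, origin at the centre of its underside. Square pocket 60 x 60 mm, 14 mm deep, in its middle, sides along the plate's x and y, with a 3 mm chamfer at the mouth.
- pocket (a point): Centre of the pocket's floor, 16 mm above the bench; axes as the fixture. A seated blank has its origin here; its foot then ends 1 mm below the plate's top.
- lock_lever (a joint): Angle of the locking lever (rad) about the upright pivot: 0 = shut (hard stop: lever along the fixture's +y, over the foot's shoulder on the fixture's -x side), growing counter-clockwise seen from above as it opens, to 1.7 at most; at 1.57 the lever points to the fixture's -x. Stays where it is left (needs a little over 1 N at the handle). A steel bar 8 x 8 mm, 2 to 10 mm above the plate.
- lever_handle (a point): Middle of the round part of the lever's upright black handle: 16 mm in diameter, 40 mm tall, its top 20 mm above this point, its foot (the bar's top) 20 mm below. It is 135 mm from the pivot, and moves with the lever.
- lever_pivot (a point): Point on the lever's upright pivot axis, at the height of the handle's middle (60 mm above the bench). The pivot's boss is 16 mm in diameter and ends 20 mm below this point.
- station: Fixed grey box 110 x 90 mm, 45 mm high, carrying the enabling plunger over its centre and a steel index post 42 mm to its +x side. Origin at the centre of its underside.
- plunger (a joint): Travel of the enabling plunger in m: 0 = released (up), growing as it is pressed straight down, bottom stop at 0.026. Run position: 0.012 (level with the post); it trips out beyond 0.020. Spring: 3 N at 0, 7.2 N at 0.012, 10 N at 0.020; springs back when let go.
- plunger_top (a point): Centre of the flat top of the black mushroom-headed plunger, 42 mm in diameter; 92 mm above the bench when released, moves with it.
- post_top (a point): Top of the fixed steel index post (10 mm in diameter) beside the plunger, 80 mm above the bench.
- finished_doll: Bystander, loose, to be left alone: finished solid birch doll with a round foot 44 mm wide, 73 mm tall; origin under its centre.
- half_small: Bystander, loose, to be left alone: domed upper half of a birch doll, 52 mm wide, 55 mm tall, rim down; origin under its centre.
- half_large: Bystander, loose, to be left alone: domed upper half of a birch doll, 76 mm wide, 85 mm tall, rim down; origin under its centre.
- half_cup: Bystander, loose, to be left alone: hollow lower half of a birch doll, 66 mm wide, 50 mm tall, open at the top; origin under its centre.
- mallet: Bystander, loose, to be left alone: mallet with rubber faces, lying, about 250 mm long, 60 mm high at the head; origin between handle and head, head to its +x.
- gauge: Bystander, loose, to be left alone: flat steel parting gauge, 130 mm long, 14 mm high at most; origin under the middle of its beam.
- crock: Bystander, loose, to be left alone: stoneware crock of dowel plugs, 112 mm wide, 85 mm tall, about 105 mm with the plugs; origin under its centre.
Not all that is in view belongs to the job. Leave any yellow look-alike of the blank alone.

How it is judged (in metres and radians):
On the way, in this order (a step that is already met when the one before it is completed fails the run):
1. the square-footed doll sits fully home in the pocket (horizontal distance between blank and pocket below 0.0045 m and z of blank in the frame of pocket below 0.003 m and angle between blank's own z axis and vertical below 0.08 rad), for 0.2 s.
2. the locking lever is shut over the seated foot (all of step 1 and value of joint lock_lever below 0.08 rad), for 0.2 s.
3. the plunger is held level with the post by the gripper, with the doll locked (all of step 2 and value of joint plunger between 0.008 and 0.016 m and contact force between the fingers and station above 3 N), for 0.3 s.
At the end, for the whole second after the job is handed in: The doll stands in the pocket (within 4.5 mm of its centre, less than 3 mm above its floor, upright within 0.08 rad), the lever is within 0.08 rad of shut, and the gripper is still pressing the plunger, with more than 3 N, at 8 to 16 mm of travel (its top within 4 mm of the post's) (all of step 3); the arm keeps its last pose, push and grip.
It fails at once if the plunger is pressed so far that it trips out (more than 20 mm) (value of joint plunger above 0.02 m).
It fails at once if a bystander is moved by more than 30 mm (distance of any of finished_doll, half_small, half_large, half_cup, mallet, gauge, crock from where it was at the start of the episode above 0.03 m).
It also fails if it takes over 64 s, if anything falls off the work surface, if the arm or the gripper's body presses on something with over 40 N, if the wrist force passes 120 N, or if a joint passes its speed limit or range.

## Working session

There is one attempt and no reset: what is moved stays moved. The work goes in short steps, Python scripts to look and compute and a tool call to move; the robot and the scene stay as the last step left them, time stands still between calls to the robot, and variables do not carry over. Pictures are saved under pics/ and viewed, at most 10 in all, crops included, and the job is handed in when it is done.

Besides the shell and the picture viewer there is one more tool, called after "Request:" as name(argument=value, ...) on one line, values as JSON. send_rows: Moves the arm, as the interface text tells. Its arguments: {"type":"object","properties":{"motion":{"type":"array"},"grip_force":{"type":"number"}},"required":["motion"]}

```bash
ls; mkdir -p pics
cat > h.py <<'E'
import numpy as np, cv2
from bench import telemetry, read_camera, camera_model, bot
def cam(n):
    m=camera_model(n); R=cv2.Rodrigues(np.array(m["rvec"],float))[0]; t=np.array(m["tvec"],float).ravel()
    return m,R,t
def ray(n,u,v,z,c=None):
    m,R,t=c or cam(n); d=R.T@np.array([(u-m["cx"])/m["fx"],(v-m["cy"])/m["fy"],1]); o=-R.T@t
    return o+d*(z-o[2])/d[2]
def cloud(depth,c):
    m,R,t=c; v,u=np.indices(depth.shape); p=np.stack([(u-m["cx"])/m["fx"]*depth,(v-m["cy"])/m["fy"]*depth,depth],-1)
    return (p-t)@R
def save(n,img): cv2.imwrite("pics/"+n,cv2.cvtColor(img,cv2.COLOR_RGB2BGR))
E
python3 - <<'E'
from h import *
print(telemetry.state(),bot.tips_ahead)
for n in("top","side"):
    c=cam(n); i,d=read_camera(n); save(n+".png",i); np.savez(n+".npz",i=i,d=d); print(n,-c[1].T@c[2],c[0])
E
```

```text
pics
{'t': 0.0, 'q': array([-1.35332846e+00,  1.81516282e-01,  1.60799083e+00, -3.35061226e-05,
        1.35379893e+00, -2.06320454e-01]), 'qd': array([-3.65817073e-05, -5.07144180e-04, -2.34423115e-04,  6.61498811e-04,
       -7.86758153e-05,  8.00119550e-04]), 'joint_efforts': array([-2.91346114e-04, -4.33875060e+01, -3.41841960e+01,  7.01659243e-02,
        3.84018815e-02, -1.30374624e-04]), 'position': array([ 236.32609285, -523.59744614,  232.63237009]), 'tool_rot': array([-3.13990890e+00, -3.18989821e-04,  4.23795291e-01]), 'ft_force': array([-0.18688187,  0.02874969, -0.85695175]), 'ft_torque': array([ 0.00276838, -0.04576303,  0.03909285]), 'grasp_force': 0.0, 'finger_gap': 88.37468474456439} 19.0
top [ 385.1880512    39.86738982 1039.50040869] {'fx': 393.97117211786144, 'fy': 393.97117211786144, 'cx': 256.31698690486377, 'cy': 187.64889262092692, 'rvec': array([ 2.09931248, -2.14232749,  0.20269839]), 'tvec': array([ 50.06739927, 574.65229054, 947.51693586])}
side [ 469.10727625 -586.67116     844.78355469] {'fx': 350.10940247014446, 'fy': 350.10940247014446, 'cx': 253.6577335120595, 'cy': 194.11868413658578, 'rvec': array([ 2.46104048, -0.23746448,  0.10473775]), 'tvec': array([-588.58022898,  142.12674371,  954.60842425])}
```

View pics/top.png

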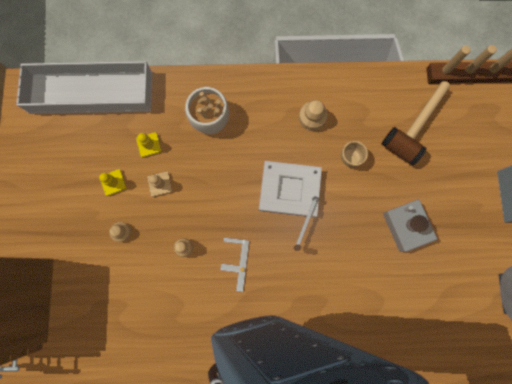

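View pics/side.png

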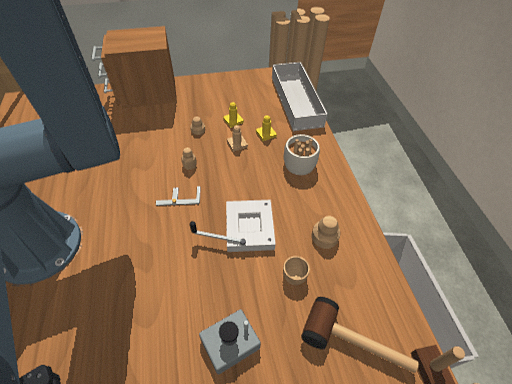

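Candidates for the blank: birch with square foot at top (160,184). The look-alikes are yellow (149,145) and (113,182), the round-footed finished doll (183,247) and half_small (120,232). I choose (160,184) and check it in a crop while measuring.

Run:
```python
from h import *
f=np.load("top.npz"); i,d=f["i"],f["d"]; c=cam("top"); P=cloud(d,c); Z=P[...,2]
def box(name,u0,u1,v0,v1,zlo,zhi):
    m=np.zeros(Z.shape,np.uint8); m[v0:v1,u0:u1]=((Z>zlo)&(Z<zhi))[v0:v1,u0:u1]
    n,l,s,_=cv2.connectedComponentsWithStats(m); k=1+s[1:,4].argmax(); p=P[l==k]
    r=cv2.minAreaRect(p[:,:2].astype(np.float32)); print(name,len(p),np.round(p.mean(0),1),np.round(r[0],1),np.round(r[1],1),round(r[2],1))
box("blankfoot",140,180,165,205,6,20)
box("blankbody",140,180,165,205,30,90)
box("plate",250,335,150,225,24,34)
box("pocket",275,305,175,203,10,22)
box("lever",285,330,190,260,33,46)
box("handle",285,330,190,260,50,90)
box("station",380,445,195,255,38,50)
box("plunger",380,445,195,255,84,100)
box("post",380,445,195,255,70,84)
box("bench",200,240,150,180,-20,20)
a=np.hstack([cv2.resize(i[y-35:y+35,x-35:x+35],(390,390),interpolation=cv2.INTER_CUBIC) for x,y in((160,184),(412,226))]);save("crop.png",a)
```

```text
blankfoot 294 [596.2 291.   14.1] [600.4 295.9] [57.1 56.2] 12.9
blankbody 145 [596.8 291.8  64.8] [598.3 294.3] [24.9 27.9] 22.3
plate 2057 [580.5 -45.9  30.8] [578.3 -50.2] [150.6 130.8] 82.2
pocket 498 [579.5 -50.7  17.3] [579.3 -50.5] [59.6 59.5] 82.2
lever 193 [498.4 -90.7  40.5] [493.6 -90.8] [ 20.6 136.9] 70.9
handle 40 [423.  -57.2  77.7] [423.1 -57.5] [13.3 14.4] 88.5
station 1216 [ 470.9 -346.8   46. ] [ 474.  -351.9] [110.   91.1] 19.2
plunger 256 [ 473.9 -351.    93. ] [ 473.9 -352.1] [42.1 39. ] 86.4
post 18 [ 513.5 -337.4   79.2] [ 513.6 -337.8] [9.5 8. ] 68.2
bench 1197 [652.2 137.    1. ] [652.4 137.5] [107.4  83.4] 89.4
```

View pics/crop.png

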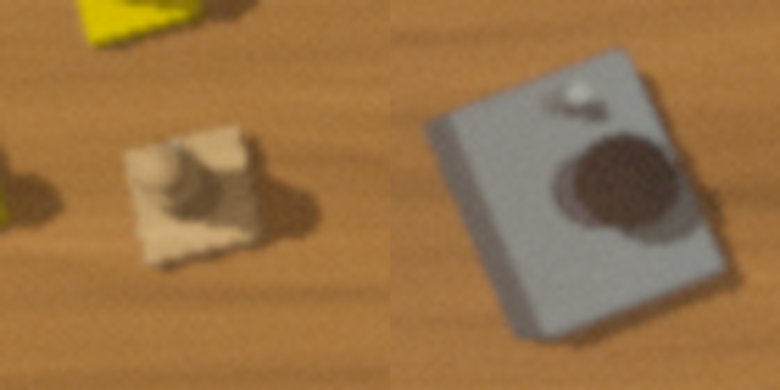

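The crop confirms it: a birch doll on a square foot (left), and the plunger and post (right). Moving above the blank.

Request:
send_rows(motion=[[0.36, 0, 0, 0, 1], [0.36, 0, 0, 0, 1], [0.36, 0, 0, 0, 0.48], [0.36, 0.74, -0.99, 0, 0], [0.36, 0.74, -0.99, 0, 0], [0.36, 0.74, -0.99, 0, 0], [0.36, 0.74, -0.99, 0, 0], [0.36, 0.74, -0.99, 0, 0]])

```text
t: 0.77
position: [299.2, -381.2, 233.0]
tool_rot: [-3.141, 0.0, 0.225]
ft_force: [1.2, -0.1, 0.2]
finger_gap: 59.9
grasp_force: 0.0
```

Request:
send_rows(motion=[[0.36, 0.74, -0.99, 0, 0], [0.36, 0.74, -0.99, 0, 0], [0.36, 0.74, -0.99, 0, 0], [0.36, 0.74, -0.99, 0, 0], [0.36, 0.74, -0.99, 0, 0], [0.36, 0.74, -0.99, 0, 0], [0.36, 0.74, -0.99, 0, 0], [0.36, 0.74, -0.99, 0, 0]])

```text
t: 1.43
position: [399.1, -155.2, 233.3]
tool_rot: [-3.141, 0.0, 0.225]
ft_force: [-0.1, -1.3, 0.3]
finger_gap: 60.0
grasp_force: 0.0
```

Request:
send_rows(motion=[[0.36, 0.74, -0.99, 0, 0], [0.36, 0.74, -0.99, 0, 0], [0.36, 0.74, -0.99, 0, 0], [0.36, 0.74, -0.99, 0, 0], [0.36, 0.74, -0.99, 0, 0], [0.36, 0.74, -0.99, 0, 0], [0.36, 0.74, -0.99, 0, 0], [0.36, 0.74, -0.99, 0, 0]])

```text
t: 2.1
position: [499.1, 70.9, 233.2]
tool_rot: [-3.141, 0.001, 0.226]
ft_force: [0.4, -1.0, -0.2]
finger_gap: 59.7
grasp_force: 0.0
```

Request:
send_rows(motion=[[0.36, 0.74, -0.99, 0, 0], [0.36, 0.74, -0.99, 0, 0], [0.36, 0.74, -0.99, 0, 0], [0.36, 0.74, -0.99, 0, 0], [0.36, 0.74, -0.99, 0, 0], [0.36, 0.74, -0.99, 0, 0], [0.36, 0.74, -0.99, 0, 0], [0.36, 0.74, -0.99, 0, 0]])

```text
t: 2.77
position: [599.0, 296.8, 232.8]
tool_rot: [3.141, 0.001, 0.226]
ft_force: [0.4, 0.0, -0.2]
finger_gap: 59.8
grasp_force: 0.0
```

```bash
cat >> h.py <<'E'
def box(name,P,u0,u1,v0,v1,zlo,zhi):
    Z=P[...,2]; m=np.zeros(Z.shape,np.uint8); m[v0:v1,u0:u1]=((Z>zlo)&(Z<zhi))[v0:v1,u0:u1]
    n,l,s,ce=cv2.connectedComponentsWithStats(m)
    for k in np.argsort(-s[1:,4])[:4]+1:
        if s[k,4]<60: continue
        p=P[l==k]; r=cv2.minAreaRect(p[:,:2].astype(np.float32))
        print(name,len(p),np.round(ce[k]),np.round(p.mean(0),1),np.round(r[0],1),np.round(r[1],1),round(r[2],1))
def rel(x,y,z,yaw=None):
    "shift (mm) in tool axes to reach world x,y,z; yaw turn after"
    s=telemetry.state(); p=s["position"]; a=s["tool_rot"][2]; dx,dy=x-p[0],y-p[1]
    print("from",np.round(p,1),"yaw",round(a,4),"tool d/25:",np.round(np.array([dx*np.cos(a)+dy*np.sin(a),dx*np.sin(a)-dy*np.cos(a),p[2]-z])/25,2), "turn/.08:",None if yaw is None else round((a-yaw)/.08,2))
E
python3 - <<'E'
from h import *
rel(599.5,295,230,.225)
c=cam("wrist"); i,d=read_camera("wrist"); save("w1.png",i); P=cloud(d,c); np.savez("w1.npz",i=i,P=P)
print(-c[1].T@c[2],telemetry.state()["t"])
box("foot",P,0,512,0,384,6,20);box("body",P,0,512,0,384,30,56)
E
```

```text
from [599.  296.8 232.8] yaw 0.2256 tool d/25: [0.   0.08 0.11] turn/.08: 0.01
[674.17646951 314.13478442 384.06222865] 2.8167
foot 1998 [251.  59.] [709.2 329.7  13.2] [710.2 330.3] [56.1 56. ] 16.1
foot 1556 [158. 130.] [611.6 416.9  13. ] [607.3 422.5] [55.9 56.5] 20.8
foot 1447 [257. 157.] [605.9 298.8  13.1] [600.8 297.7] [55.4 56. ] 12.9
foot 845 [468. 216.] [592.4  24.8  13. ] [588.8  25.3] [  3.3 129.6] 82.1
body 1883 [490. 232.] [582.9   3.1  30.8] [588.4 -18.1] [ 88.6 118.5] 82.3
body 854 [388.  41.] [752.1 201.2  43.6] [751.3 192.1] [89.3 23.2] 53.4
body 534 [152. 246.] [482.8 397.4  46.9] [480.3 399.8] [22.9 31.4] 60.1
body 416 [280. 295.] [445.5 232.5  38.5] [443.9 232.2] [18.6 42.9] 16.6
```

View pics/w1.png

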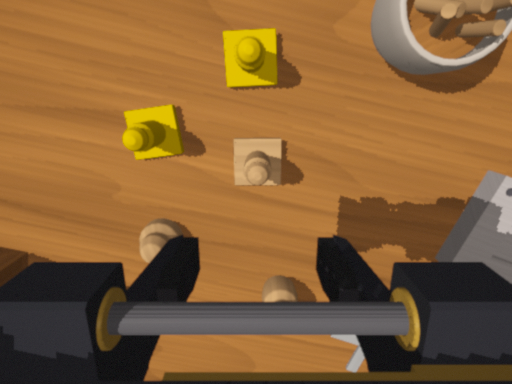

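The wrist view shows the birch blank at (257,160), with the yellow ones well clear. Descending and gripping.

Request:
send_rows(motion=[[0.36, 0.07, 0, 0.95, 0], [0.36, 0, 0, 0.95, 0], [0.36, 0, 0, 0.95, 0], [0.36, 0, 0, 0.95, 0], [0.36, 0, 0, 0.95, 0], [0.36, 0, 0, 0.95, 0], [0.36, 0, 0, 0.95, 0], [0.36, 0, 0, 0.95, 0]])

```text
t: 3.48
position: [600.1, 295.4, 41.9]
tool_rot: [3.142, 0.001, 0.225]
ft_force: [-0.4, 0.4, -0.7]
finger_gap: 59.6
grasp_force: 0.0
```

Request:
send_rows(motion=[[0.36, 0, 0, 0, 0], [-1, 0, 0, 0, 0], [-1, 0, 0, 0, 0], [-1, 0, 0, 0, 0], [-1, 0, 0, 0, 0], [-1, 0, 0, 0, 0], [-1, 0, 0, 0, 0], [-1, 0, 0, 0, 0]], grip_force=25)

```text
t: 4.15
position: [601.8, 296.5, 45.3]
tool_rot: [-3.141, -0.003, 0.226]
ft_force: [-0.7, 1.8, 6.1]
finger_gap: 28.7
grasp_force: 25.0
```

Request:
send_rows(motion=[[-1, 0, 0, -0.5, 0], [-1, 0, 0, -1, 0], [-1, 0, 0, -1, 0], [-1, 0, 0, -1, 0], [-1, 0, 0, -0.5, 0], [-1, 0, 0, 0, 1], [-1, 0, 0, 0, 1], [-1, 0, 0, 0, 1]])

```text
t: 4.82
position: [600.4, 295.5, 143.7]
tool_rot: [3.141, 0.0, -0.019]
ft_force: [0.2, -0.5, -1.4]
finger_gap: 28.8
grasp_force: 25.0
```

Request:
send_rows(motion=[[-1, 0, 0, 0, 1], [-1, 0, 0, 0, 0.52], [-1, 0.07, 0.99, 0, 0], [-1, 0.07, 0.99, 0, 0], [-1, 0.07, 0.99, 0, 0], [-1, 0.07, 0.99, 0, 0], [-1, 0.07, 0.99, 0, 0], [-1, 0.07, 0.99, 0, 0]])

```text
t: 5.48
position: [590.2, 145.9, 143.2]
tool_rot: [3.141, 0.001, -0.136]
ft_force: [0.1, 0.3, -0.7]
finger_gap: 28.5
grasp_force: 25.0
```

Request:
send_rows(motion=[[-1, 0.07, 0.99, 0, 0], [-1, 0.07, 0.99, 0, 0], [-1, 0.07, 0.99, 0, 0], [-1, 0.07, 0.99, 0, 0], [-1, 0.07, 0.99, 0, 0], [-1, 0.07, 0.99, 0, 0], [-1, 0.07, 0.99, 0, 0], [-1, 0.07, 0.99, 0, 0]])

```text
t: 6.15
position: [577.2, -52.1, 143.3]
tool_rot: [3.141, 0.001, -0.136]
ft_force: [0.2, -0.0, -1.5]
finger_gap: 28.9
grasp_force: 25.0
```

Request:
send_rows(motion=[[-1, 0, 0, 0, 0], [-1, 0, 0, 0, 0], [-1, 0, 0, 0, 0]])

```text
t: 6.4
position: [577.5, -50.5, 143.3]
tool_rot: [-3.141, 0.001, -0.137]
ft_force: [0.4, 0.7, -1.4]
finger_gap: 28.7
grasp_force: 25.0
```

Run:
```python
from h import *
rel(579.3,-50.5,140,-.136); print(telemetry.state()["finger_gap"])
c=cam("wrist"); i,d=read_camera("wrist"); save("w2.png",i); P=cloud(d,c); np.savez("w2.npz",i=i,P=P)
box("plate",P,0,512,0,384,26,36);box("pocket",P,0,512,0,384,12,22);box("foot",P,150,400,100,384,85,125)
box("handle",P,0,512,0,384,70,84)
```

```text
from [577.5 -50.5 143.3] yaw -0.1367 tool d/25: [ 0.07 -0.01  0.13] turn/.08: -0.01
28.7081467100787
plate 14956 [251. 161.] [601.  -48.   30.2] [578.1 -49.2] [150.9 130.1] 82.3
plate 868 [488.  45.] [ 666.5 -239.2   31.1] [ 665.1 -232.3] [56.8 30.5] 3.1
plate 434 [424.  58.] [ 663.9 -191.    31.1] [ 664.5 -195.7] [20.5 59.4] 89.2
plate 388 [ 25. 351.] [437.8 210.5  31. ] [435.4 212.3] [40.2 14.6] 14.7
pocket 1723 [255. 166.] [594.5 -50.8  16.2] [594.2 -51.1] [60.2 24. ] 82.0
pocket 1117 [473.  48.] [ 666.4 -237.1   17. ] [ 665.1 -233.2] [55.5 28. ] 3.3
pocket 214 [ 37. 344.] [434.7 207.4  17.9] [433.3 209.5] [36.6 10.8] 10.0
foot 4243 [256. 203.] [591.9 -51.4 111.6] [584.5 -50.4] [56.4 40.6] 82.0
handle 213 [289. 365.] [428.8 -58.   76. ] [428.2 -58. ] [15.4  7.8] 88.8
```

View pics/w2.png

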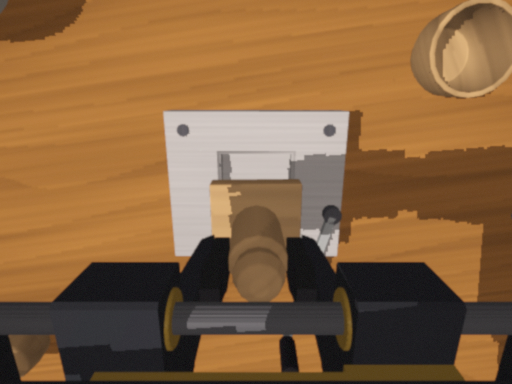

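The held foot at (256,203) is square to the pocket at (255,166). It needs about +1.4 mm in x. Lowering.

Request:
send_rows(motion=[[-1, 0.06, 0, 0.5, 0], [-1, 0, 0, 0.6, 0], [-1, 0, 0, 0.6, 0], [-1, 0, 0, 0.5, 0], [-1, 0, 0, 0.3, 0], [-1, 0, 0, 0.2, 0], [-1, 0, 0, 0, 0]])

```text
t: 7.03
position: [578.7, -50.5, 74.6]
tool_rot: [-3.141, 0.002, -0.136]
ft_force: [-0.5, -0.4, -0.6]
finger_gap: 28.5
grasp_force: 25.0
```

Request:
send_rows(motion=[[-1, 0, 0, 0.12, 0], [-1, 0, 0, 0.12, 0], [-1, 0, 0, 0.12, 0], [-1, 0, 0, 0, 0]])

```text
t: 7.37
position: [579.3, -51.1, 66.8]
tool_rot: [-3.142, 0.0, -0.136]
ft_force: [0.1, -0.4, -1.7]
finger_gap: 28.6
grasp_force: 25.0
```

Request:
send_rows(motion=[[-1, 0, 0, 0.1, 0], [-1, 0, 0, 0.08, 0], [-1, 0, 0, 0.04, 0], [-1, 0, 0, 0, 0]])

```text
t: 7.7
position: [579.4, -51.1, 61.5]
tool_rot: [-3.142, 0.0, -0.136]
ft_force: [-0.1, 0.1, -0.7]
finger_gap: 28.4
grasp_force: 25.0
```

Run:
```python
from h import *
rel(579.3,-50.5,60,-.136); print(telemetry.state()["ft_force"])
c=cam("wrist"); i,d=read_camera("wrist"); P=cloud(d,c)
box("foot",P,150,400,80,384,24,36)
Z=P[...,2]; m=(i[...,0].astype(int)-i[...,2]>40)&(Z>10)&(Z<50); print(m.sum(),np.percentile(Z[m],[10,30,50,70,90]))
box("f",np.where(m[...,None],P,-99),150,400,80,384,20,50)
```

```text
from [579.4 -51.1  61.5] yaw -0.1362 tool d/25: [-0.01 -0.02  0.06] turn/.08: -0.0
[-0.10923444  0.07812362 -0.73821538]
foot 27604 [265. 182.] [605.7 -59.3  30.1] [594.2 -55. ] [143.   96.4] 82.1
foot 285 [232. 293.] [533.3 -27.9  30.2] [534.3 -26.1] [23.8 15.1] 20.3
foot 236 [284. 294.] [528.2 -61.7  30.2] [529.3 -64.1] [14.3 22.1] 56.2
7185 [23.53189336 29.18074183 30.01966416 31.04807569 39.6250311 ]
f 4279 [255. 205.] [593.1 -51.6  31. ] [586.2 -50.7] [56.  40.9] 82.2
```

Request:
send_rows(motion=[[-1, 0, 0, 0.05, 0], [-1, 0, 0, 0.03, 0], [-1, 0, 0, 0, 0], [-0.2, 0, 0, 0, 0], [0, 0, 0, 0, 0], [0, 0, 0, 0, 0], [0, 0, 0, 0, 0], [0, 0, 0, 0, 0]])

```text
t: 8.42
position: [579.3, -51.1, 59.3]
tool_rot: [-3.142, 0.0, -0.136]
ft_force: [0.2, 0.1, 0.2]
finger_gap: 44.1
grasp_force: 0.0
```

Run:
```python
from h import *
rel(579.3,-50.5,60,-.136)
c=cam("wrist"); i,d=read_camera("wrist"); P=cloud(d,c)
Z=P[...,2]; m=(i[...,0].astype(int)-i[...,2]>40)&(Z>10)&(Z<50)
q=(m&(np.indices(Z.shape)[0]<205)&(np.indices(Z.shape)[0]>150)&(abs(np.indices(Z.shape)[1]-256)<80));print(np.percentile(Z[q],[10,30,50,70,90]))
box("f",np.where(m[...,None],P,-99),150,400,80,384,20,50)
box("pl",np.where(m[...,None],-99,P),0,512,80,150,20,50)
```

```text
from [579.3 -51.1  59.3] yaw -0.1363 tool d/25: [-0.01 -0.02 -0.03] turn/.08: -0.0
[27.9520691  28.71735828 29.08424005 29.43143829 29.91997324]
f 5052 [256. 212.] [588.5 -51.6  30.3] [579.1 -49.8] [56.1 56.2] 82.3
pl 7722 [254. 135.] [635.1 -56.6  30. ] [634.6 -56.8] [150.6  15.8] 82.1
```

The foot top is at z 29, so the doll is seated. Retreat, turn and go above the handle.

Request:
send_rows(motion=[[0, 0, 0, -0.5, 0], [0, 0, 0, -1, 0], [0, 0, 0, -1, 0], [0, 0, 0, -1, 0], [0, 0, 0, -1, 0], [0, 0, 0, 0, 1], [0, 0, 0, 0, 1], [0, 0, 0, 0, 1]])

```text
t: 9.13
position: [579.9, -51.2, 173.9]
tool_rot: [-3.141, -0.002, -0.38]
ft_force: [-0.6, -0.6, -1.3]
finger_gap: 43.6
grasp_force: 0.0
```

Request:
send_rows(motion=[[0, 0, 0, 0, 1], [0, 0, 0, 0, 1], [0, 0, 0, 0, 1], [0, 0, 0, 0, 1], [0, 0, 0, 0, 1], [0, 0, 0, 0, 1], [0, 0, 0, 0, 1], [0, 0, 0, 0, 1]])

```text
t: 9.8
position: [579.5, -51.1, 173.0]
tool_rot: [-3.141, -0.001, -1.02]
ft_force: [-1.1, 0.3, -0.1]
finger_gap: 44.1
grasp_force: 0.0
```

Request:
send_rows(motion=[[0, 0, 0, 0, 0.35], [0, -0.47, 0.92, 0, 0], [0, -0.47, 0.92, 0, 0], [0, -0.47, 0.92, 0, 0], [0, -0.47, 0.92, 0, 0], [0, -0.47, 0.92, 0, 0], [0, -0.47, 0.92, 0, 0], [0, 0, 0, 0, 0]])

```text
t: 10.47
position: [421.0, -58.8, 172.0]
tool_rot: [3.14, 0.002, -1.045]
ft_force: [0.1, 0.2, -0.4]
finger_gap: 44.2
grasp_force: 0.0
```

Run:
```python
from h import *
rel(424,-58,60,-1.05)
f=np.load("w2.npz")["P"]; print("pivot w2",f[208:220:4,326:340:4].reshape(-1,3).round(0).tolist())
c=cam("wrist"); i,d=read_camera("wrist"); P=cloud(d,c); save("w3.png",i)
box("hand",P,0,512,0,384,74,84);box("lev",P,0,512,0,384,34,46); box("foot",P,0,512,0,384,25,32)
print(np.round(cam("top")[0]["fx"]))
c=cam("top"); i,d=read_camera("top"); save("top2.png",i); P=cloud(d,c)
box("tophand",P,270,340,190,270,72,84)
```

```text
from [421.  -58.8 172. ] yaw -1.0445 tool d/25: [ 0.03 -0.12  4.48] turn/.08: 0.07
pivot w2 [[554.0, -107.0, 36.0], [554.0, -110.0, 39.0], [555.0, -113.0, 40.0], [550.0, -119.0, 30.0], [552.0, -106.0, 41.0], [551.0, -110.0, 39.0], [551.0, -113.0, 40.0], [550.0, -116.0, 39.0], [549.0, -106.0, 41.0], [548.0, -109.0, 40.0], [547.0, -113.0, 40.0], [547.0, -116.0, 41.0]]
hand 438 [ 79. 103.] [572.  -54.2  76.9] [574.5 -52.4] [20.3 29.1] 33.7
hand 294 [254. 194.] [423.7 -58.6  79.4] [423.3 -58.3] [14.8 14.7] 61.1
lev 1753 [198. 108.] [497.9 -90.4  39.8] [490.1 -86.4] [ 15.4 139.3] 66.3
lev 209 [107. 102.] [568.7 -55.9  40.1] [571.1 -54.7] [12.  28.4] 34.5
lev 62 [495. 367.] [76.4 -6.3 37.1] [76.4 -7.9] [13.1  3.6] 86.3
foot 21771 [99. 98.] [578.8 -51.5  30. ] [578.3 -48.4] [151.  131.1] 82.1
foot 166 [496. 352.] [ 79.8 -20.2  28.7] [ 80.2 -23.5] [14.3 42.6] 27.7
394.0
```

View pics/w3.png

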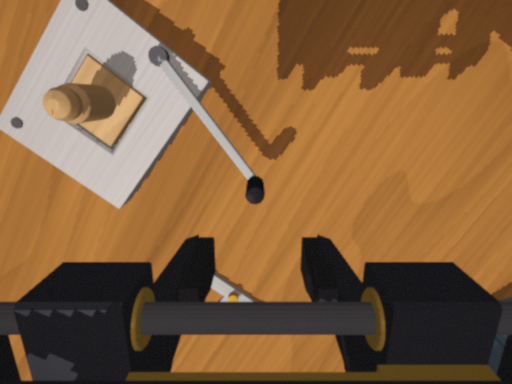

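The handle is at pixel (254,190) and the doll stands square in the pocket. Descend around the handle and grip it lightly.

Request:
send_rows(motion=[[0, 0.03, -0.09, 0.8, 0], [0, 0, 0, 0.9, 0], [0, 0, 0, 0.9, 0], [0, 0, 0, 0.9, 0], [0, 0, 0, 0.86, 0], [0, 0, 0, 0, 0], [-1, 0, 0, 0, 0], [-1, 0, 0, 0, 0]], grip_force=6)

```text
t: 11.23
position: [428.4, -59.4, 64.1]
tool_rot: [-3.141, -0.001, -1.044]
ft_force: [0.4, -0.7, 0.3]
finger_gap: 32.4
grasp_force: 0.0
```

Request:
send_rows(motion=[[-1, 0, 0, 0, 0], [-1, 0, 0, 0, 0], [-1, 0, 0, 0, 0], [-1, 0, 0, 0, 0]])

```text
t: 11.57
position: [427.1, -59.1, 63.8]
tool_rot: [-3.141, -0.001, -1.044]
ft_force: [-3.5, 0.8, 6.4]
finger_gap: 15.6
grasp_force: 6.0
```

Run:
```python
from h import *
s=telemetry.state(); p=s["position"][:2]; a=s["tool_rot"][2]; print(s["position"],a,s["finger_gap"],s["ft_force"])
piv=np.array([548.5,-110.5]); v=p-piv; r=np.hypot(*v); th=np.arctan2(v[1],v[0]); print(r,np.degrees(th),np.degrees(th)-82.2)
ts=np.radians(np.linspace(np.degrees(th),82.2,17)); q=piv+r*np.c_[np.cos(ts),np.sin(ts)]; d=np.diff(q,axis=0)
print(np.round(np.c_[d[:,0]*np.cos(a)+d[:,1]*np.sin(a),d[:,0]*np.sin(a)-d[:,1]*np.cos(a)]/25,2).tolist(), q[-1])
```

```text
[427.12099433 -59.11077292  63.82915347] -1.0440405924100895 15.647574796214286 [-3.46311709  0.8140199   6.36623801]
131.8093914610514 157.05325908137124 74.85325908137123
[[-0.24, -0.35], [-0.21, -0.37], [-0.18, -0.39], [-0.15, -0.4], [-0.12, -0.41], [-0.08, -0.42], [-0.05, -0.43], [-0.01, -0.43], [0.02, -0.43], [0.06, -0.43], [0.09, -0.42], [0.13, -0.41], [0.16, -0.4], [0.19, -0.39], [0.22, -0.37], [0.25, -0.35]] [566.38858701  20.08986994]
```

Request:
send_rows(motion=[[-1, -0.24, -0.35, 0, 0], [-1, -0.21, -0.37, 0, 0], [-1, -0.18, -0.39, 0, 0], [-1, -0.15, -0.4, 0, 0], [-1, -0.12, -0.41, 0, 0], [-1, -0.08, -0.42, 0, 0], [-1, -0.05, -0.43, 0, 0], [-1, -0.01, -0.43, 0, 0]])

```text
t: 12.23
position: [483.9, 4.6, 62.9]
tool_rot: [-3.142, 0.0, -1.044]
ft_force: [-2.7, -0.0, 2.4]
finger_gap: 15.5
grasp_force: 6.0
```

Run:
```python
from h import *
s=telemetry.state(); p=s["position"]; print(p,s["finger_gap"],s["ft_force"])
piv=np.array([548.5,-110.5]); v=p[:2]-piv; print(np.hypot(*v),np.degrees(np.arctan2(v[1],v[0])))
c=cam("wrist"); i,d=read_camera("wrist"); P=cloud(d,c); save("w4.png",i)
box("lev",P,0,512,0,384,34,46)
```

```text
[483.94927854   4.59985764  62.92838851] 15.463546160291422 [-2.67261629e+00 -2.45104798e-03  2.38445614e+00]
131.96504412217539 119.28473885953639
lev 3429 [261. 111.] [516.2 -54.5  40.2] [514.3 -47.6] [ 14.1 122.4] 30.3
lev 306 [174.  67.] [566.9 -52.4  40.1] [569.7 -52.3] [11.1 28.5] 16.7
```

Following well (lever at about 120°, gap 15.5). Second half.

Request:
send_rows(motion=[[-1, 0.02, -0.43, 0, 0], [-1, 0.06, -0.43, 0, 0], [-1, 0.09, -0.42, 0, 0], [-1, 0.13, -0.41, 0, 0], [-1, 0.16, -0.4, 0, 0], [-1, 0.19, -0.39, 0, 0], [-1, 0.22, -0.32, 0, 0], [-1, 0, 0, 0, 0]])

```text
t: 12.95
position: [556.4, 20.4, 62.5]
tool_rot: [-3.14, -0.0, -1.045]
ft_force: [0.6, 1.9, -1.1]
finger_gap: 15.4
grasp_force: 6.0
```

Request:
send_rows(motion=[[-1, 0.12, -0.17, 0, 0], [-1, 0.08, -0.11, 0, 0], [-1, 0, 0, 0, 0]])

```text
t: 13.2
position: [563.3, 19.5, 62.6]
tool_rot: [-3.141, 0.0, -1.044]
ft_force: [1.5, 2.8, -3.6]
finger_gap: 15.2
grasp_force: 6.0
```

```bash
cat > lev.py <<'E'
from h import *
s=telemetry.state(); p=s["position"]; print(p,s["tool_rot"][2],s["finger_gap"],s["ft_force"],s["t"])
piv=np.array([548.5,-110.5]); v=p[:2]-piv; print(np.hypot(*v),np.degrees(np.arctan2(v[1],v[0])))
c=cam("wrist"); i,d=read_camera("wrist"); P=cloud(d,c)
box("lev",P,0,512,0,384,34,46); box("pl",P,0,512,0,384,24,32)
E
python3 lev.py
```

```text
[563.33718809  19.52675693  62.63782792] -1.0444560817466886 15.244909752928228 [ 1.53503967  2.82783376 -3.62940977] 13.2
130.8705454620336 83.49020816424282
lev 4449 [352. 117.] [553.2 -60.7  39.8] [556.1 -46.8] [145.3  16. ] 82.2
pl 32429 [260.  94.] [601.3 -46.4  29.9] [599.1 -51.8] [151.  88.] 82.3
pl 13566 [376. 145.] [529.1 -55.8  30.2] [530.9 -42.7] [150.6  36.5] 82.6
```

Request:
send_rows(motion=[[-1, 0.03, -0.05, 0, 0], [-1, 0.03, -0.05, 0, 0], [-1, 0.02, -0.04, 0, 0], [-1, 0, 0, 0, 0], [-1, 0, 0, 0, 0]])

```text
t: 13.67
position: [566.8, 19.1, 62.7]
tool_rot: [3.141, 0.0, -1.044]
ft_force: [-2.4, 0.8, -4.5]
finger_gap: 15.7
grasp_force: 6.0
```

```bash
python3 lev.py
```

```text
[566.76817223  19.06033241  62.68299607] -1.0442563152175635 15.692865755622453 [-2.42084262  0.79686057 -4.51285935] 13.6667
130.84191168043637 81.97413126555517
lev 4178 [356. 119.] [554.4 -61.4  39.8] [557.7 -47.1] [145.8  15.7] 80.9
pl 32288 [265.  95.] [602.  -48.1  29.9] [600.4 -52. ] [151.2  85.3] 82.0
pl 13925 [378. 150.] [529.9 -54.7  30.1] [531.3 -42.6] [150.5  36.9] 82.1
```

Request:
send_rows(motion=[[-1, 0.03, -0.05, 0, 0], [-1, 0.02, -0.04, 0, 0], [-1, 0, 0, 0, 0], [-1, 0, 0, 0, 0]])

```text
t: 14.05
position: [567.8, 19.1, 62.6]
tool_rot: [3.137, 0.002, -1.044]
ft_force: [-7.8, -1.5, 0.1]
finger_gap: 15.6
grasp_force: 6.0
```

```bash
python3 lev.py
```

```text
[567.80337001  19.06508161  62.58192309] -1.0438435388128111 15.628758777130772 [-7.79353671 -1.52629413  0.12189267] 14.05
130.99515436136758 81.52606803246783
lev 2548 [396.  73.] [550.5 -92.3  39.7] [552.7 -84.8] [69.3 16. ] 78.2
lev 1548 [293. 193.] [561.9 -11.1  39.8] [561.1 -10.6] [73.3 11.6] 78.1
pl 32284 [267.  95.] [602.3 -48.5  29.9] [600.6 -52. ] [151.1  84.9] 82.0
pl 14024 [379. 151.] [530.1 -54.3  30.1] [531.  -45.4] [144.7  37.2] 82.0
```

The force rose to 7.8 N at the hard stop, so the lever is shut. Release, rise and go above the plunger with the fingers closed.

Request:
send_rows(motion=[[-0.1, 0, 0, 0, 0], [-0.1, 0, 0, 0, 0], [-0.1, 0, 0, 0, 0], [-0.1, 0, 0, -0.5, 0], [-0.1, 0, 0, -1, 0], [-0.1, 0, 0, -1, 0], [-0.1, 0, 0, -1, 0], [-0.1, 0, 0, -0.8, 0]])

```text
t: 14.77
position: [570.9, 19.1, 174.2]
tool_rot: [-3.139, -0.003, -1.044]
ft_force: [0.5, 0.2, 0.1]
finger_gap: 39.6
grasp_force: 0.0
```

Request:
send_rows(motion=[[-1, 0.91, 0.89, 0, 0], [-1, 0.91, 0.89, 0, 0], [-1, 0.91, 0.89, 0, 0], [-1, 0.91, 0.89, 0, 0], [-1, 0.91, 0.89, 0, 0], [-1, 0.91, 0.89, 0, 0], [-1, 0.91, 0.89, 0, 0], [-1, 0.91, 0.89, 0, 0]])

```text
t: 15.43
position: [507.3, -229.3, 172.2]
tool_rot: [-3.141, -0.002, -1.044]
ft_force: [-0.4, 0.3, -0.3]
finger_gap: 0.3
grasp_force: 0.0
```

Request:
send_rows(motion=[[-1, 0.91, 0.89, 0, 0], [-1, 0.91, 0.89, 0, 0], [-1, 0.91, 0.89, 0, 0], [-1, 0.91, 0.89, 0, 0], [-1, 0, 0, 0, 0], [-1, 0, 0, 0, 0]])

```text
t: 15.93
position: [475.8, -352.8, 171.8]
tool_rot: [-3.141, -0.002, -1.047]
ft_force: [0.6, 0.9, 0.1]
finger_gap: 0.6
grasp_force: 0.0
```

Run:
```python
from h import *
rel(474,-351.8,115); print(telemetry.state()["ft_force"],telemetry.state()["finger_gap"])
c=cam("wrist"); i,d=read_camera("wrist"); P=cloud(d,c)
box("plunger",P,0,512,0,384,86,100);box("post",P,0,512,0,384,76,84);box("station",P,0,512,0,384,40,50)
c=cam("top"); i,d=read_camera("top"); P=cloud(d,c); save("top3.png",cv2.resize(i[140:270,230:450],(660,390)))
box("lever",P,250,335,150,260,35,46)
box("handle",P,250,335,150,260,70,84)
```

```text
from [ 475.8 -352.8  171.8] yaw -1.0472 tool d/25: [-0.07  0.04  2.27] turn/.08: None
[0.55067819 0.91148627 0.08489041] 0.5566275645873602
plunger 2207 [259. 202.] [ 474.8 -352.6   92. ] [ 474.3 -351.8] [40.8 40.9] 52.9
post 121 [207. 188.] [ 513.8 -338.3   79.9] [ 513.7 -338.1] [8.9 8.9] 31.5
station 8626 [259. 178.] [ 477.2 -358.6   45. ] [ 474.3 -352. ] [110.1  89.4] 19.5
station 2374 [48. 57.] [ 676.3 -359.6   44.9] [ 692.5 -359.4] [102.   75.9] 52.0
station 843 [ 28. 207.] [ 649.2 -227.2   46.1] [ 653.8 -221.5] [46.2 65.5] 16.2
station 235 [ 45. 362.] [577.4 -61.4  44.8] [577.9 -58.2] [16.3 29.5] 85.1
lever 184 [293. 196.] [554.7 -56.2  41. ] [553.7 -52.7] [134.3  13.6] 83.5
```

View pics/top3.png

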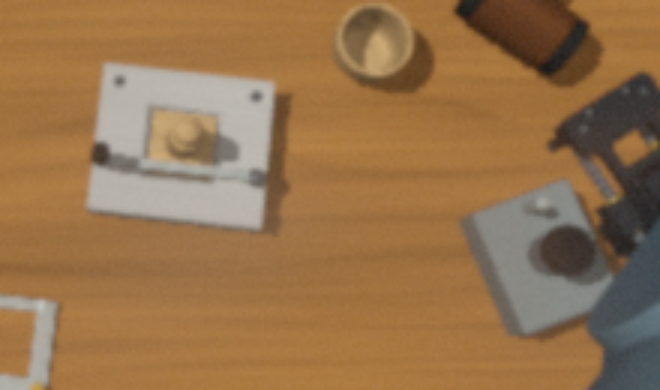

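The doll is in the pocket at (185,135) and the lever lies shut along the plate at (180,170). Pressing.

Request:
send_rows(motion=[[-1, -0.07, 0.04, 0.7, 0], [-1, 0, 0, 0.8, 0], [-1, 0, 0, 0.5, 0], [-1, 0, 0, 0.3, 0], [-1, 0, 0, 0, 0], [-1, 0, 0, 0, 0]])

```text
t: 16.53
position: [474.6, -349.3, 113.1]
tool_rot: [3.142, 0.0, -1.043]
ft_force: [0.5, 0.2, -0.7]
finger_gap: 0.1
grasp_force: 0.0
```

Request:
send_rows(motion=[[-1, 0, 0, 0.16, 0], [-1, 0, 0, 0.16, 0], [-1, 0, 0, 0, 0], [-1, 0, 0, 0, 0]])

```text
t: 16.87
position: [474.3, -349.9, 105.1]
tool_rot: [3.142, 0.0, -1.044]
ft_force: [-0.3, 0.6, 0.7]
finger_gap: 0.4
grasp_force: 0.0
```

Request:
send_rows(motion=[[-1, 0, 0, 0.12, 0], [-1, 0, 0, 0, 0], [-1, 0, 0, 0, 0]])

```text
t: 17.12
position: [474.2, -349.8, 101.9]
tool_rot: [3.142, 0.0, -1.044]
ft_force: [0.4, 0.1, -0.0]
finger_gap: 0.7
grasp_force: 0.0
```

Run:
```python
from h import *
print(telemetry.state()["ft_force"],telemetry.state()["position"])
c=cam("wrist"); i,d=read_camera("wrist"); P=cloud(d,c); save("w5.png",i)
box("plunger",P,150,400,100,384,76,100);box("post",P,0,512,0,384,70,84)
```

```text
[ 0.37815313  0.08857449 -0.02241507] [ 474.24108698 -349.81529018  101.89921937]
plunger 2465 [260. 221.] [ 478.7 -360.    91.6] [ 477.2 -357.8] [41.6 28.6] 26.2
plunger 235 [189. 216.] [ 513.8 -338.4   79.8] [ 513.8 -338.1] [9.6 9.5] 70.5
post 296 [190. 214.] [ 513.8 -339.    78.4] [ 513.8 -338.1] [9.6 9.5] 70.5
```

View pics/w5.png

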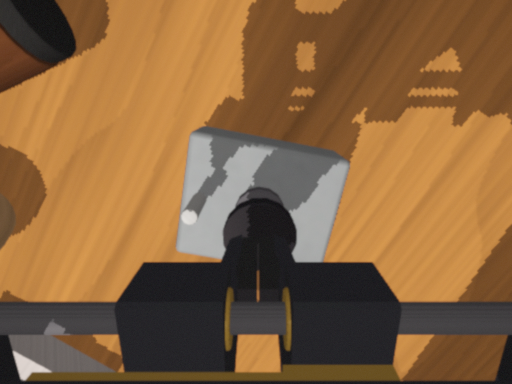

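The plunger top is still at 91.6, so the fingertips at (260,240) haven't touched it yet. Continue in small steps.

Request:
send_rows(motion=[[-1, 0, 0, 0.1, 0], [-1, 0, 0, 0, 0], [-1, 0, 0, 0, 0]])

```text
t: 17.42
position: [474.3, -349.8, 99.3]
tool_rot: [3.142, 0.0, -1.044]
ft_force: [0.3, 0.9, -0.0]
finger_gap: 0.5
grasp_force: 0.0
```

Request:
send_rows(motion=[[-1, 0, 0, 0.1, 0], [-1, 0, 0, 0, 0], [-1, 0, 0, 0, 0]])

```text
t: 17.67
position: [474.2, -349.7, 96.8]
tool_rot: [3.142, 0.0, -1.044]
ft_force: [0.2, 0.5, -0.3]
finger_gap: 0.7
grasp_force: 0.0
```

Request:
send_rows(motion=[[-1, 0, 0, 0.1, 0], [-1, 0, 0, 0, 0], [-1, 0, 0, 0, 0]])

```text
t: 17.92
position: [474.2, -349.8, 94.3]
tool_rot: [3.142, 0.0, -1.044]
ft_force: [-0.3, 0.3, -0.3]
finger_gap: 0.9
grasp_force: 0.0
```

```bash
cat > pl.py <<'E'
from h import *
s=telemetry.state(); print(s["ft_force"],s["position"],s["t"])
c=cam("wrist"); i,d=read_camera("wrist"); P=cloud(d,c)
Z=P[...,2]; m=(abs(P[...,0]-474)<22)&(abs(P[...,1]+352)<22)&(np.hypot(P[...,0]-474,P[...,1]+352)>16)&(np.hypot(P[...,0]-474,P[...,1]+352)<20)&(Z>60)
h=np.histogram(Z[m],np.arange(70,100,1)); print(h[0].tolist()); box("post",P,0,512,0,384,75,84)
E
python3 pl.py
```

```text
[-0.29423756  0.29818326 -0.32027191] [ 474.22813479 -349.76770337   94.30020415] 17.9167
[0, 0, 0, 0, 0, 0, 0, 0, 0, 0, 0, 1, 0, 2, 0, 2, 2, 0, 2, 3, 30, 343, 426, 64, 1, 0, 0, 0, 0]
post 271 [187. 220.] [ 513.9 -338.6   79.6] [ 513.8 -338. ] [10.   9.4] 78.6
```

Run:
```python
from h import *
c=cam("wrist"); i,d=read_camera("wrist"); P=cloud(d,c)
for v in range(180,300,8): print(v,P[v,250].round(0),i[v,250])
side,ds=read_camera("side"); save("s2.png",cv2.resize(side[270:384,160:300],(700,570)))
```

```text
180 [ 491. -369.   46.] [175 176 174]
188 [ 488. -363.   44.] [136 138 136]
196 [ 487. -361.   53.] [67 65 66]
204 [ 489. -367.   86.] [24 24 25]
212 [ 488. -365.   93.] [31 27 28]
220 [ 486. -361.   93.] [30 27 26]
228 [ 483. -357.   93.] [25 26 28]
236 [ 481. -353.   92.] [28 21 23]
244 [ 482. -356.  108.] [30 28 28]
252 [ 482. -356.  116.] [29 25 28]
260 [ 482. -356.  123.] [26 25 26]
268 [ 481. -356.  129.] [26 26 26]
276 [ 482. -357.  137.] [26 24 25]
284 [ 481. -356.  142.] [27 24 25]
292 [ 481. -355.  145.] [36 34 36]
```

View pics/s2.png

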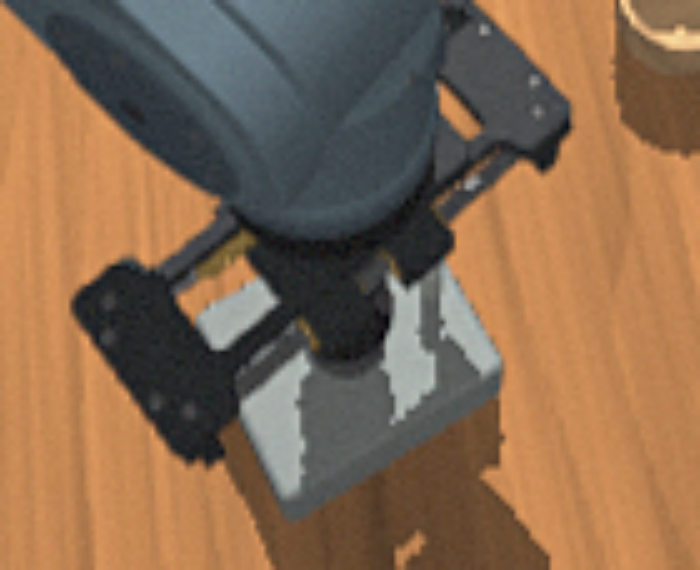

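The wrist depth puts the fingertip's front edge at about z 100, so there is still a gap. Continue in guarded steps.

Request:
send_rows(motion=[[-1, 0, 0, 0.1, 0], [-1, 0, 0, 0, 0], [-1, 0, 0, 0, 0]])

```text
t: 18.32
position: [474.2, -349.7, 91.8]
tool_rot: [3.142, 0.0, -1.044]
ft_force: [-0.6, 0.3, 0.2]
finger_gap: 0.6
grasp_force: 0.0
```

Request:
send_rows(motion=[[-1, 0, 0, 0.1, 0], [-1, 0, 0, 0, 0], [-1, 0, 0, 0, 0]])

```text
t: 18.57
position: [474.2, -349.7, 89.3]
tool_rot: [3.142, 0.0, -1.044]
ft_force: [-1.1, -0.3, 1.3]
finger_gap: 0.3
grasp_force: 0.0
```

```bash
python3 pl.py
python3 - <<'E'
from h import *
c=cam("wrist"); i,d=read_camera("wrist"); P=cloud(d,c)
for v in range(232,264,2): print(v,P[v,250].round(0))
s=telemetry.state(); print(s["q"],s["joint_efforts"])
E
```

```text
[-1.12800501 -0.3499112   1.28375257] [ 474.23596266 -349.70233732   89.26203995] 18.5667
[0, 0, 0, 0, 0, 0, 0, 0, 0, 0, 0, 2, 4, 2, 3, 1, 2, 4, 2, 2, 23, 343, 463, 56, 0, 0, 0, 0, 1]
post 285 [185. 223.] [ 513.8 -338.6   79.5] [ 513.6 -337.8] [9.4 9.7] 24.1
232 [ 483. -357.   93.]
234 [ 482. -356.   92.]
236 [ 482. -355.   92.]
238 [ 482. -356.   96.]
240 [ 482. -356.   98.]
242 [ 482. -356.  101.]
244 [ 482. -356.  103.]
246 [ 482. -356.  105.]
248 [ 482. -356.  107.]
250 [ 482. -356.  109.]
252 [ 482. -356.  110.]
254 [ 482. -356.  113.]
256 [ 482. -356.  115.]
258 [ 482. -356.  116.]
260 [ 482. -356.  118.]
262 [ 482. -356.  120.]
[-8.36759803e-01  3.77477434e-01  1.67605988e+00  8.89070118e-06
  1.08807675e+00  1.77827907e+00] [ 1.90092898e-03 -4.82069349e+01 -2.94401819e+01 -1.34319234e-03
 -7.48553057e-02  7.82653387e-06]
```

Request:
send_rows(motion=[[-1, 0, 0, 0.1, 0], [-1, 0, 0, 0, 0], [-1, 0, 0, 0, 0]])

```text
t: 18.92
position: [474.5, -350.1, 87.3]
tool_rot: [-3.141, -0.001, -1.044]
ft_force: [0.6, 0.6, 1.6]
finger_gap: 0.6
grasp_force: 0.4
```

Request:
send_rows(motion=[[-1, 0, 0, 0.1, 0], [-1, 0, 0, 0, 0], [-1, 0, 0, 0, 0]])

```text
t: 19.17
position: [474.6, -350.1, 84.7]
tool_rot: [-3.141, -0.001, -1.044]
ft_force: [0.5, -0.2, 3.6]
finger_gap: 0.6
grasp_force: 1.5
```

```bash
python3 pl.py; python3 -c "
from h import *
print(bot.tips_ahead,telemetry.state()['finger_gap'])"
```

```text
[ 0.45225381 -0.19922462  3.61519901] [ 474.56321892 -350.10128264   84.74313934] 19.1667
[0, 0, 0, 0, 0, 0, 0, 0, 0, 2, 2, 2, 1, 0, 3, 2, 2, 4, 124, 518, 231, 10, 0, 0, 2, 5, 4, 6, 3]
post 301 [183. 227.] [ 513.8 -338.6   79.5] [ 513.7 -337.8] [ 9.5 10. ] 34.0
post 151 [259. 213.] [ 483.6 -366.9   82. ] [ 482.6 -365.2] [35.2  9.9] 31.9
19.0 0.3883066993351687
```

Contact: the plunger is pressed about 2.3 mm. Another ~7.5 mm, then measure.

Request:
send_rows(motion=[[-1, 0, 0, 0.1, 0], [-1, 0, 0, 0.1, 0], [-1, 0, 0, 0.1, 0], [-1, 0, 0, 0, 0], [-1, 0, 0, 0, 0], [-1, 0, 0, 0, 0]])

```text
t: 19.72
position: [474.6, -350.1, 77.2]
tool_rot: [-3.141, -0.001, -1.044]
ft_force: [-0.1, -0.4, 5.9]
finger_gap: 0.4
grasp_force: 2.9
```

```bash
python3 pl.py
```

```text
[-0.09368674 -0.39419543  5.94034358] [ 474.57695483 -350.1212635    77.23250826] 19.7167
[0, 1, 1, 2, 4, 1, 3, 3, 3, 1, 26, 327, 456, 68, 0, 1, 1, 3, 4, 6, 4, 4, 6, 6, 7, 6, 6, 7, 5]
post 2021 [261. 229.] [ 479.6 -362.3   81.6] [ 478.2 -358.6] [41.2 26.4] 27.5
post 329 [180. 233.] [ 513.8 -338.7   79.5] [ 513.8 -338. ] [9.9 9.4] 63.4
```

Request:
send_rows(motion=[[-1, 0, 0, 0.09, 0], [-1, 0, 0, 0, 0], [-1, 0, 0, 0, 0], [-1, 0, 0, 0, 0], [-1, 0, 0, 0, 0], [-1, 0, 0, 0, 0], [-1, 0, 0, 0, 0]])

```text
t: 20.35
position: [474.6, -350.1, 75.2]
tool_rot: [-3.141, -0.001, -1.044]
ft_force: [-0.5, -0.0, 6.7]
finger_gap: 0.3
grasp_force: 3.2
```

```bash
python3 pl.py
python3 - <<'E'
from h import *
c=cam("top"); i,d=read_camera("top"); P=cloud(d,c)
box("lever",P,250,335,150,260,35,46); box("foot",P,280,305,165,205,20,29.9); box("dollhead",P,280,305,165,205,75,110)
E
```

```text
[-0.4502769  -0.03459647  6.65442916] [ 474.60332906 -350.1277035    75.15467304] 20.35
[1, 3, 3, 3, 4, 1, 3, 5, 37, 382, 420, 51, 0, 0, 3, 1, 3, 5, 5, 3, 6, 7, 2, 7, 8, 7, 6, 8, 9]
post 2024 [261. 230.] [ 479.4 -361.9   79.9] [ 478.  -358.3] [41.1 26.8] 29.4
post 339 [179. 235.] [ 513.8 -338.7   79.5] [ 513.9 -338. ] [9.7 9.6] 63.2
lever 181 [294. 196.] [554.6 -57.   41. ] [554.  -52.7] [134.2  16.9] 84.8
foot 117 [298. 184.] [587.  -70.2  28. ] [585.6 -64.3] [44.8 53. ] 87.8
dollhead 101 [292. 184.] [576.4 -49.4  89.3] [577.5 -50.5] [25.2 23.5] 89.6
```

The plunger is level with the post at 6.7 N. One quick check of the lever angle with a line fit, then hand in if good.

Run:
```python
from h import *
c=cam("top"); i,d=read_camera("top"); P=cloud(d,c)
m=np.zeros(P.shape[:2],bool); m[150:260,250:335]=True
p=P[m&(P[...,2]>36)&(P[...,2]<45)]; v=p[:,:2]-[578.5,-50]; y=v@[.136,.991]; x=v@[.991,-.136]
for lo in range(-70,90,20):
    k=(y>lo)&(y<=lo+20)&(x<-5); print(lo,k.sum(),x[k].mean().round(1) if k.any() else None, end="; ")
p=P[m&(P[...,2]>60)&(P[...,2]<85)]; v=p[:,:2]-[578.5,-50]; y=v@[.136,.991]; x=v@[.991,-.136]; k=y>50; print("\nhandle",k.sum(),x[k].mean(),y[k].mean())
```

```text
-70 35 -23.1; -50 27 -26.1; -30 28 -24.0; -10 32 -21.5; 10 27 -21.6; 30 26 -22.7; 50 14 -20.8; 70 1 -27.7; 
handle 37 -23.376989689624953 68.79126755148427
```

```bash
python3 -c "
from h import *
print(bot.hand_in())"
```

```text
the job is handed in; nothing more can be done
None
```

I handed the job in with the doll seated in the pocket, the lever shut against its stop, and the gripper holding the plunger about level with the post at 6.7 N; no verdict came back.

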